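# Take the work lamp off its keeper hook and dock it

## Task

Take the work lamp off its safety hook and stand it fully down and upright in the charging cradle. The hook's sprung keeper locks the lamp's hanger down: gently push the lamp sideways against the keeper, feeling for its end stop, to swing the beak clear, and keep it pressed while you lift the lamp off. Never force the lamp against the hook or ram it into the cradle, and leave the loose masking tape, tape measure and screw tin undisturbed.

Things in the scene. Friction and masses are not known exactly. Their poses are not given: they have to be found in the camera images.
- lamp: Cordless work lamp hanging on the hook: upright black box 30 (x) by 46 (y) by 188 (z) mm, 0.24 to 0.39 kg, white lens in front (-x), steel hanger on its back (+x). Origin: centre of its underside. Grip it across y in its top part (155 to 175 mm above its underside), clear of the hook.
- bar_end (a point): +y end face of the lamp's hanger. Behind the hook's lip the hanger is a level bar 10 mm deep (x 25 to 35, y -14 to 35, z 113 to 120 in the lamp's frame); its +y end is turned down to z 98 and its top slopes up there to z 127. A neck (y -14 to 8, z 124 to 136) joins it to the lamp over the lip. The end face pushes the keeper.
- hook: Fixed grey steel hook bracket. Origin: on the bench below the centre of the hanging lamp. z up, y towards the keeper; the lamp hangs with its axes parallel to these, underside 50 mm above the bench. The bar lies on a floor (z 163 mm) between lip and rear wall, a prong at its -y end, and can slide 25 mm along +y. Over 20 N of lamp against keeper or hook (except down on its floor) is too much.
- hook_lip (a point): Middle of the top edge of the hook's front lip, 171 mm above the bench, 4 mm thick, under the hanger's neck. With the keeper open the lamp lifts straight up: raise it 55 mm or more, so that the turned-down end is over lip and keeper (which springs shut by itself), then draw it 50 mm towards its front before moving sideways: hook and keeper rise to 200 mm above the bench.
- keeper_place (a point): Where the bar's end is at the start. KEEPER: steel rod lever 6 mm thick, pivot 140 mm above the bench, beak at the top (180 to 186 mm) pointing to -y over the bar's end. It stands 0 to 11 mm further along +y, differently each time, unmeasured. Pushed along +y it swings: 2 N rising to 8 N in 8 mm, then a firm stop. The bar clears the beak only in the last 1 to 2 mm before the stop.
- cradle: Fixed black charging cradle on the bench. Origin: on the bench below the centre of its pocket; z up. Pocket 36 (x) by 52 (y) mm, floor at z 8 mm, straight walls to z 38, flared mouth to z 47. The lamp's foot (30 by 46 mm) goes in with its y along the cradle's y, either way round; its underside then is at z 8 mm.
- masking_tape: Loose roll of tan tape lying flat, 92 mm across, 25 high; a bystander. Origin: centre of underside.
- tape_measure: Loose yellow tape measure, 39 x 90 x 64 mm; a bystander. Origin: centre of underside.
- screw_tin: Loose round tin with a white lid, 68 mm across, 44 high; a bystander. Origin: centre of underside.

How it is judged:
By the outcome, as a careful person would: the job done as asked, in the order asked, and still so for the second after the job is handed in, with the robot touching nothing.
It also fails if it takes over 54 s, if anything falls off the work surface, if the arm or the gripper's body presses on something with over 40 N, if the wrist force passes 120 N, or if a joint passes its speed limit or range.

## Robot

A 6-joint arm with a two-finger parallel gripper is mounted at the origin on a cart in front of the work surface, level with it; the furniture and walls round the work are solid. World frame = base frame: x ahead of the robot, y to its left, z up, the work surface at z = 0. Lengths are in mm, angles in rad, forces in N, time in s.
With the tool pointing down it reaches from about 275 to 825 mm from the base axis. Payload 4.9 kg.
Tool frame: the origin (TCP) lies at the very end of the fingers, on their centre line; the grasp point (between the pads) lies 19 mm behind it; z points along the fingers, y is the line along which they close (so a half turn about z gives the same grasp; the last joint's range is limited). The gripper opens to 85 mm and grips with 20 to 120 N. Pads are 22 mm wide; open, the fingers measure 114 mm over their backs; the gripper's body (76 mm by 85 mm) begins 54 mm behind the grasp point. The pads swing forward as they close: fully open they stand 13 mm farther back than shut.
Start: joints at [1.095, 0.326, -0.193, 1.052, 0, 1.437], TCP at [184.346, 518.204, 231.281] pointing down, gripper open.
Joint ranges: [-2.65, 2.65], [-0.97, 1.79], [-1.3, 1.35], [-1.93, 2.1], [-1.47, 1.37], [-3.14, 3.14]. Speed limits (rad/s): [2.57, 2.57, 3.14, 3.14, 3.14, 3.14].

## Interface

Orientations are given as [roll, pitch, yaw] about the fixed x, y, z axes, in that order (R = Rz(yaw) Ry(pitch) Rx(roll)).
In Python, from bench import bot, solve_ik, imaging gives the robot as it stands. Calls block until the motion is done:
- bot.move_ptp(position, orientation): joint-space move of the TCP to a pose.
- bot.movel(position, rot=None, max_speed=150, threshold=None): straight line of the TCP; rot=None keeps the orientation; max_speed is the mean speed in mm/s. With threshold (N) it stops when the force on the tool has changed by that much, and returns True; else False.
- bot.move_j(angles): joint-space move.
- bot.grip(opening, effort=None): opening from 0.0 (shut) to 1.0 (fully open); effort is the grip in N (None keeps the last); returns when the fingers have stopped.
- bot.dwell(seconds).
- solve_ik(position, orientation): joint angles nearest the present ones, or None.
- bot.get_state(): the state.
- imaging.capture(name): name is "scene" or "top" or "wrist"; returns the picture (400x640x3 uint8, blue, green, red); there is no depth.
- imaging.camera_model(name): a dict with "K" (3x3 intrinsics, pixels), "position" and "rotation" of the camera in the world. Camera axes: x right, y up, looking along -z (the intrinsics and any distortion apply to the point x, -y, -z); pixel columns grow to the right and rows downward; lengths in mm; the calibration is good to about 2 mm. The wrist camera is an equidistant fisheye: a pixel r from the principal point sees the ray r / f radians off the axis. A picture is of the moment at which its call begins: read the wrist's pose just before it. camera_model takes no time and is no camera call; for the wrist camera it gives the pose at the moment of the call.
A pose or a line that the arm cannot do raises bot.IKError and nothing moves.
- bot.sign_off(): hands the job in; it is judged then, once.
The state is a dict: "t": time; "qpos": joint angles; "joint_velocities": joint speeds; "effort": joint torques, N m; "tcp_pos": TCP position; "orientation": TCP orientation; "contact_force": force on the tool from outside, world axes, zero at the start; "wrist_torque": the same for the moment, N m; "opening": opening from 0.0 (shut) to 1.0 (fully open); "gripper_force": force on a finger pad.
Only numpy, scipy, OpenCV 4.12 (cv2) and the standard library are available. Lean on these libraries where they do the work, as an engineer would, in place of code of your own. Each camera call takes 0.05 s, during which the arm holds its last target. There are 200 camera calls.

## Working session

There is one attempt and no reset: what is moved stays moved. The work goes in short steps, each a Python script; the robot and the scene stay as the last script left them, time stands still between calls to the robot, and variables do not carry over. Pictures are saved under pics/ and viewed, at most 10 in all, crops included, and the job is handed in when it is done.

```bash
ls; mkdir -p pics; python3 - <<'E'
from bench import bot, imaging
import cv2,numpy as np
for n in ("scene","top"):
    im=imaging.capture(n); cv2.imwrite(f"pics/{n}0.png",im)
    c=imaging.camera_model(n); print(n,c)
s=bot.get_state(); print(s['t'],s['tcp_pos'],s['orientation'],s['contact_force'],s['opening'])
E
```

```text
pics
scene {'K': array([[519.31217934,   0.        , 317.42763936],
       [  0.        , 519.31217934, 207.64148765],
       [  0.        ,   0.        ,   1.        ]]), 'position': array([-342.75462656, -743.32627858,  627.2534841 ]), 'rotation': array([ 1.15570826,  0.02114617, -0.7747094 ])}
top {'K': array([[485.92474253,   0.        , 317.27192959],
       [  0.        , 485.92474253, 199.2683559 ],
       [  0.        ,   0.        ,   1.        ]]), 'position': array([ 253.18320318,   57.76898558, 1254.19311696]), 'rotation': array([ 0.1674033 , -0.00908392, -1.58594759])}
0.1 [184.09171724 517.72748436 230.56274475] [-3.14001233e+00 -2.37075849e-04  2.79978740e+00] [0.02996499 0.20155179 0.24121846] 0.9968967049023306
```

View pics/scene0.png

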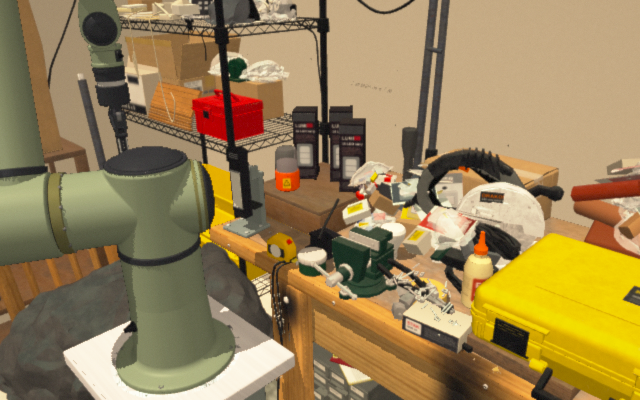

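View pics/top0.png

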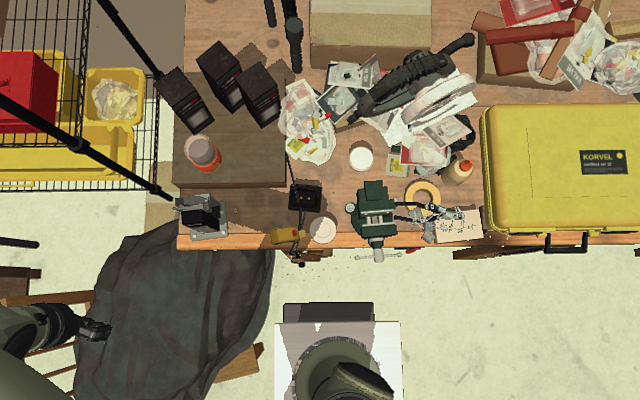

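The lamp and its hook are at the left of the bench: top view about (200,215), scene about (240,190). The dark cradle is at about (304,195) in the top view. I'll zoom in on both.

```bash
cat > h.py <<'E'
from bench import bot, solve_ik, imaging
import cv2, numpy as np
from scipy.spatial.transform import Rotation as R
from scipy.optimize import least_squares
def cam(n):
    c=imaging.camera_model(n); return c['K'],np.array(c['position']),R.from_euler('xyz',c['rotation']).as_matrix()
def proj(n,P,c=None):
    K,p,M=c or cam(n); q=(np.atleast_2d(P)-p)@M; q=q*[1,-1,-1]
    if n=='wrist':
        r=np.hypot(q[:,0],q[:,1]); th=np.arctan2(r,q[:,2]); d=q[:,:2]/np.maximum(r,1e-9)[:,None]*th[:,None]
    else: d=q[:,:2]/q[:,2:]
    return d*[K[0,0],K[1,1]]+K[:2,2]
def ray(n,uv,c=None):
    K,p,M=c or cam(n); d=(np.array(uv)-K[:2,2])/[K[0,0],K[1,1]]
    if n=='wrist':
        th=np.hypot(*d); v=np.r_[d/max(th,1e-9)*np.sin(th),np.cos(th)]
    else: v=np.r_[d,1]
    return p, M@(v*[1,-1,-1])
def onplane(n,uv,z,c=None):
    p,v=ray(n,uv,c); return p+v*(z-p[2])/v[2]
E
python3 - <<'E'
from h import *
t=cv2.imread('pics/top0.png'); s=cv2.imread('pics/scene0.png')
a=cv2.resize(t[180:260,165:345],None,fx=4.4,fy=4.4,interpolation=cv2.INTER_CUBIC)
cv2.imwrite('pics/topc.png',a[:, :792])
b=cv2.resize(s[140:280,200:340],None,fx=4.2,fy=4.2,interpolation=cv2.INTER_CUBIC)
cv2.imwrite('pics/scenec.png',b)
print(onplane('top',(200,215),238),onplane('top',(304,195),0))
E
```

```text
[394.53537609 293.26700467 238.        ] [476.75278332  77.77758101   0.        ]
```

View pics/topc.png

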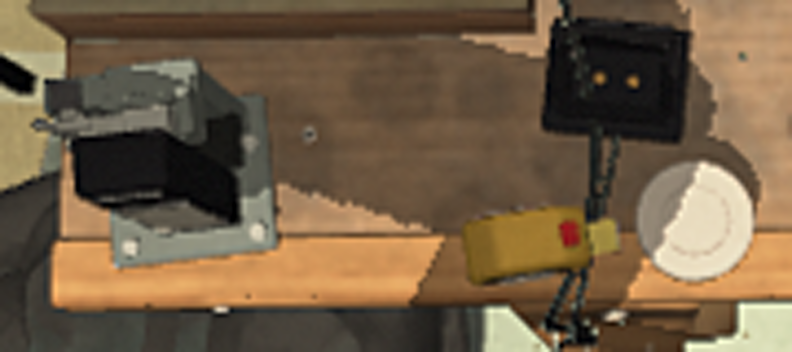

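View pics/scenec.png

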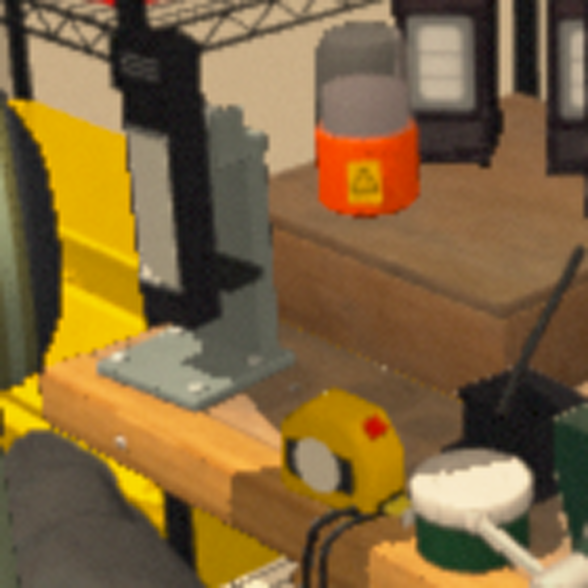

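The lamp hangs with a small yaw, its front facing the robot. The cradle is black, with contacts at crop (600,78) and (633,82) and a cord or antenna near it. I'll go up close with the wrist camera.

```bash
python3 - <<'E'
from h import *
o=np.array([165,180]); 
for p in [(115,268),(275,245),(265,95)]: print('plate',onplane('top',o+np.array(p)/4.4,6))
for p in [(553,18),(692,30),(682,140),(545,130)]: print('cr',onplane('top',o+np.array(p)/4.4,47))
for p in [(75,140),(168,135)]: print('lamp',onplane('top',o+np.array(p)/4.4,238))
p,v=cam('wrist')[1:]; s=bot.get_state(); T=R.from_euler('xyz',s['orientation']).as_matrix()
print('cam in tool',T.T@(p-s['tcp_pos']), (T.T@v).round(2).tolist(), cam('wrist')[0].round(1).tolist())
for pos in [(300,260,400),(330,240,380),(400,200,400),(420,80,350),(394,293,300),(394,293,400)]:
  print(pos,[None if q is None else np.round(q,2).tolist() for q in (solve_ik(pos,[np.pi,0,np.pi]),solve_ik(pos,[np.pi,0,0]))])
E
```

```text
plate [360.13841665 368.0172815    6.        ]
plate [372.22432255 275.2247667    6.        ]
plate [461.05819439 282.50250568   6.        ]
cr [496.88151928 110.43831893  47.        ]
cr [488.77951018  30.57330739  47.        ]
cr [424.97808778  37.35294331  47.        ]
cr [431.81878112 115.39142585  47.        ]
lamp [401.82376873 331.16972978 238.        ]
lamp [403.62813965 286.80396791 238.        ]
cam in tool [  76.13848039   -0.46549267 -142.6088222 ] [[0.0, 0.96, 0.3], [1.0, -0.0, -0.0], [-0.0, 0.3, -0.96]] [[309.7, 0.0, 323.6], [0.0, 309.7, 197.2], [0.0, 0.0, 1.0]]
(300, 260, 400) [[0.53, -0.03, -0.19, 1.41, 0.0, 0.53], [0.53, -0.03, -0.19, 1.41, 0.0, -2.61]]
(330, 240, 380) [[0.45, -0.01, -0.22, 1.36, 0.0, 0.45], [0.45, -0.01, -0.22, 1.36, 0.0, -2.69]]
(400, 200, 400) [[0.3, 0.07, -0.09, 1.41, 0.0, 0.3], [0.3, 0.07, -0.09, 1.41, 0.0, -2.84]]
(420, 80, 350) [[0.02, 0.04, -0.25, 1.29, 0.0, 0.02], [0.02, 0.04, -0.25, 1.29, 0.0, -3.13]]
(394, 293, 300) [[0.49, 0.18, -0.21, 1.18, 0.0, 0.49], [0.49, 0.18, -0.21, 1.18, 0.0, -2.65]]
(394, 293, 400) [[0.49, 0.16, 0.01, 1.43, 0.0, 0.49], [0.49, 0.16, 0.01, 1.43, 0.0, -2.65]]
```

```bash
python3 - <<'E'
from h import *
import pickle
D={}
def shot(n):
    c=cam('wrist'); im=imaging.capture('wrist'); D[n]=c; cv2.imwrite(f'pics/{n}.png',im); return im
bot.move_ptp((330,230,330),[np.pi,0,np.pi]); a=shot('w1')
bot.move_ptp((395,110,290),[np.pi,0,np.pi]); b=shot('w2')
pickle.dump(D,open('cams.pkl','wb')); print(bot.get_state()['t'])
cv2.imwrite('pics/w1v.png',cv2.resize(a,None,fx=1.25,fy=1.25)); cv2.imwrite('pics/w2v.png',cv2.resize(b,None,fx=1.25,fy=1.25))
E
```

```text
2.1
```

View pics/w1v.png

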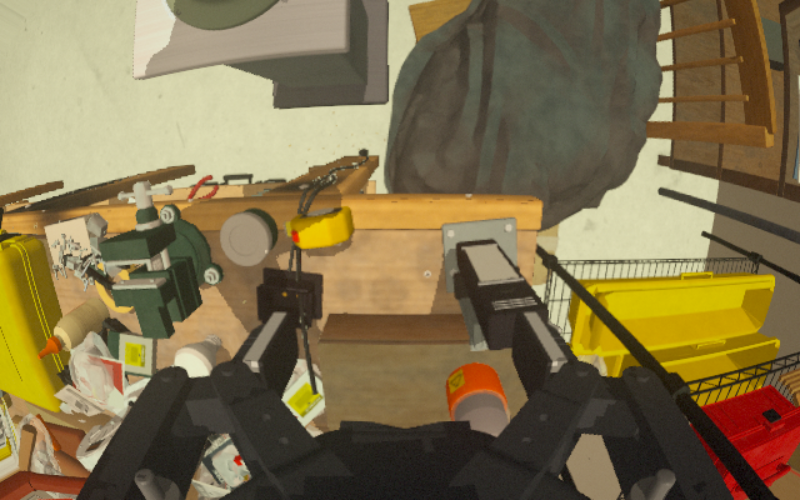

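View pics/w2v.png

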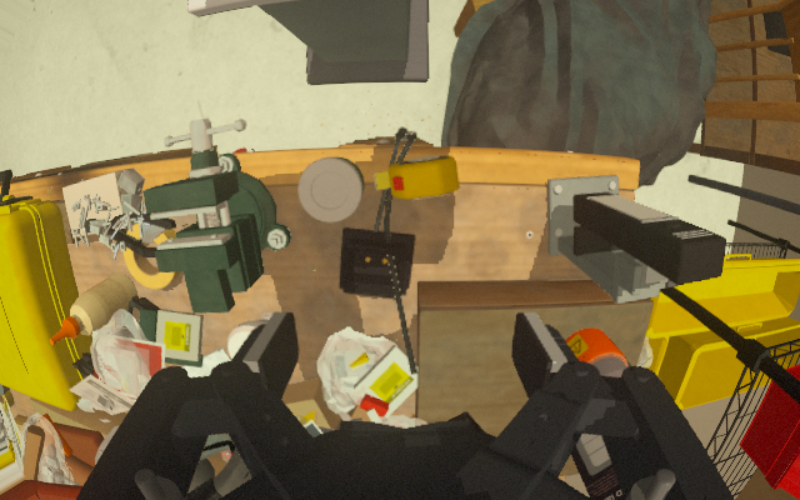

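```bash
python3 - <<'E'
from h import *
import pickle
D=pickle.load(open('cams.pkl','rb'))
a=cv2.imread('pics/w1.png')[165:295,345:465]; b=cv2.imread('pics/w2.png')[175:305,260:350]
g=lambda x:cv2.convertScaleAbs(cv2.resize(x,None,fx=3.8,fy=4.5,interpolation=cv2.INTER_CUBIC) if 0 else cv2.resize(x,None,fx=4.5,fy=4.5,interpolation=cv2.INTER_CUBIC),alpha=1.6,beta=20)
v=np.hstack([g(a)[:, :500],g(b)[:, :290]]) ; cv2.imwrite('pics/v7.png',v); print(v.shape)
def tri(obs):
    A=np.zeros((3,3));y=np.zeros(3)
    for n,uv,c in obs:
        p,d=ray(n,uv,c); d/=np.linalg.norm(d); M=np.eye(3)-np.outer(d,d); A+=M; y+=M@p
    return np.linalg.solve(A,y)
print('end',tri([('wrist',np.array((412,372))/1.25,D['w2']),('scene',(338,199.5),None)]),
 tri([('wrist',np.array((412,372))/1.25,D['w2']),('wrist',np.array((314,392))/1.25,D['w1'])]))
print('end vs top',tri([('wrist',np.array((412,372))/1.25,D['w2']),('top',(287,155),None)]))
print('base',tri([('wrist',np.array((388,258))/1.25,D['w2']),('scene',(200+510/4.2,140+415/4.2),None)]))
for p in [(345,229),(414,235),(408,299),(340,291)]: print('cr',onplane('wrist',np.array(p)/1.25,47,D['w2']))
E
```

```text
(585, 790, 3)
end [559.15161343 118.31008878  99.562366  ] [560.27354501 118.65999031  96.23328232]
end vs top [559.49648918 117.75319689  97.73910472]
base [461.40523929  89.55999825  29.65330816]
cr [418.85488248  49.21223937  47.        ]
cr [425.38434937 120.66106503  47.        ]
cr [497.94780762 114.73549533  47.        ]
cr [488.83950031  40.25405513  47.        ]
```

View pics/v7.png

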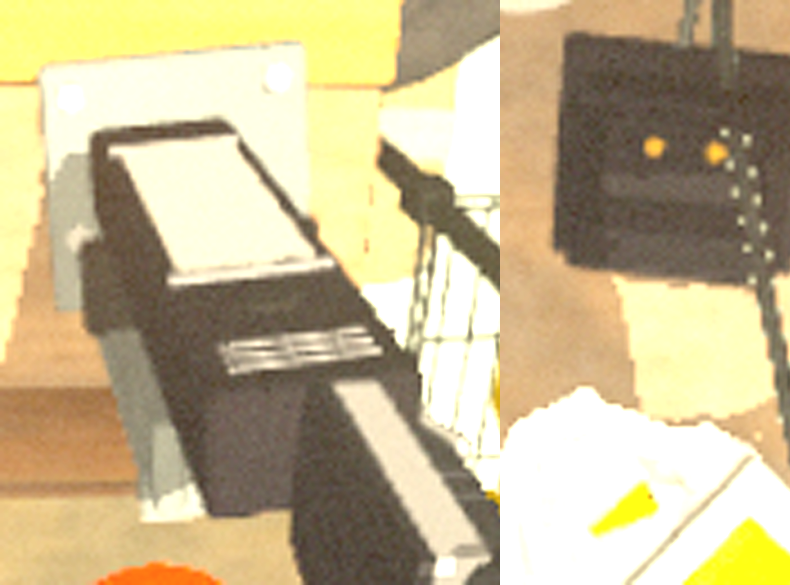

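```bash
python3 - <<'E'
from h import *
import pickle
D=pickle.load(open('cams.pkl','rb'))
def tri(obs):
    A=np.zeros((3,3));y=np.zeros(3)
    for n,uv,c in obs:
        p,d=ray(n,uv,c); d/=np.linalg.norm(d); M=np.eye(3)-np.outer(d,d); A+=M; y+=M@p
    return np.linalg.solve(A,y)
# scene line as plane, intersect rays of w2
K=cam('scene'); p0,a=ray('scene',(338,199.5)); _,b=ray('scene',(321.4,238.8)); n=np.cross(a,b)
for uv in [(310,204),(313,220),(316.7,237.2),(322,262),(329.6,297.6)]:
    p,d=ray('wrist',uv,D['w2']); t=n@(p0-p)/(n@d); P=p+d*t; print(uv,P.round(0),proj('scene',P).round(1),proj('top',P).round(1),proj('wrist',P,D['w1']).round(0))
im=cv2.imread('pics/top0.png')[148:222,262:342]; i2=cv2.imread('pics/scene0.png')[180:280,280:360]
i3=cv2.imread('pics/w1.png')[185:325,195:275]
f=lambda x,s:cv2.convertScaleAbs(cv2.resize(x,None,fx=s,fy=s,interpolation=cv2.INTER_NEAREST),alpha=2,beta=30)
L=[f(im,4),f(i2,3),f(i3,3)]; H=max(x.shape[0] for x in L)
v=np.hstack([cv2.copyMakeBorder(x,0,H-x.shape[0],0,0,0) for x in L]); print(v.shape); cv2.imwrite('pics/v8.png',v)
# cradle fit: orange contacts and outline
for q in [(653,147),(715,153)]: print('contacts',onplane('wrist',(260+(q[0]-500)/4.5,175+q[1]/4.5),8,D['w2']))
for q in [(600,78),(633,82)]: print('contacts top',onplane('top',np.array([165,180])+np.array(q)/4.4,8))
E
```

```text
(310, 204) [459.  91.  11.] [[318.3 246.2]] [[298.7 201. ]] [[240. 233.]]
(313, 220) [477.  96.  28.] [[322.  237.4]] [[296.7 193. ]] [[241. 247.]]
(316.7, 237.2) [496. 101.  44.] [[325.7 228.6]] [[294.3 184.5]] [[243. 262.]]
(322, 262) [523. 109.  66.] [[330.8 216.5]] [[291.  172.3]] [[246. 284.]]
(329.6, 297.6) [559. 119.  98.] [[337.7 200.2]] [[286.2 155. ]] [[251. 314.]]
(420, 800, 3)
contacts [465.7963217   67.92254925   8.        ]
contacts [467.81002155  87.97015882   8.        ]
contacts top [468.21319242  84.58320213   8.        ]
contacts top [465.54876297  65.10429939   8.        ]
```

View pics/v8.png

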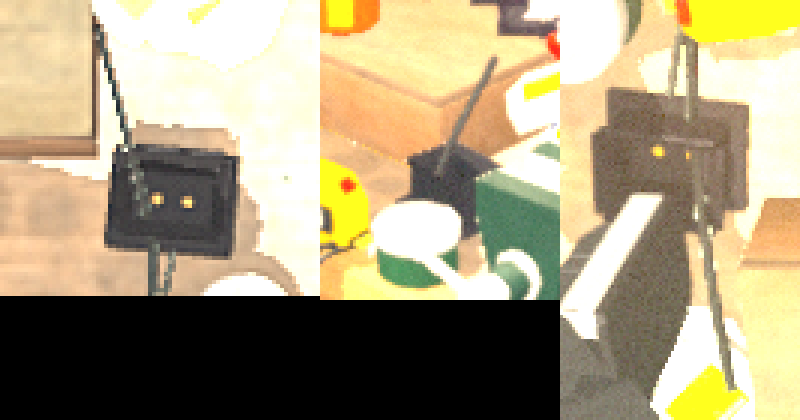

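```bash
python3 - <<'E'
from h import *
import pickle
D=pickle.load(open('cams.pkl','rb'))
def shot(n):
    c=cam('wrist'); im=imaging.capture('wrist'); D[n]=c; cv2.imwrite(f'pics/{n}.png',im); return im
bot.move_ptp((500,78,205),[np.pi,0,np.pi]); bot.dwell(.2); b=shot('w3')
bot.movel((500,78,330),max_speed=250); bot.move_ptp((425,305,330),[np.pi,0,np.pi]); bot.dwell(.2); a=shot('w4')
pickle.dump(D,open('cams.pkl','wb')); print(bot.get_state()['t'],bot.get_state()['tcp_pos'])
def crop(im,c,P,w,h,s):
    u=proj('wrist',P,c)[0].round().astype(int)
    x0=max(u[0]-w//2,0);y0=max(u[1]-h//2,0); print(x0,y0)
    return cv2.convertScaleAbs(cv2.resize(im[y0:y0+h,x0:x0+w],(w*s,h*s),interpolation=cv2.INTER_CUBIC),alpha=1.9,beta=30)
v=np.hstack([crop(b,D['w3'],(465,78,40),133,150,3),crop(a,D['w4'],(395,308,200),100,150,4)[:450] if 0 else cv2.resize(crop(a,D['w4'],(395,308,200),133,150,3),(399,450))])
cv2.imwrite('pics/v9.png',v); print(v.shape)
E
```

```text
4.8167 [425.69069131 303.96493616 329.99142776]
257 70
262 80
(450, 798, 3)
```

View pics/v9.png

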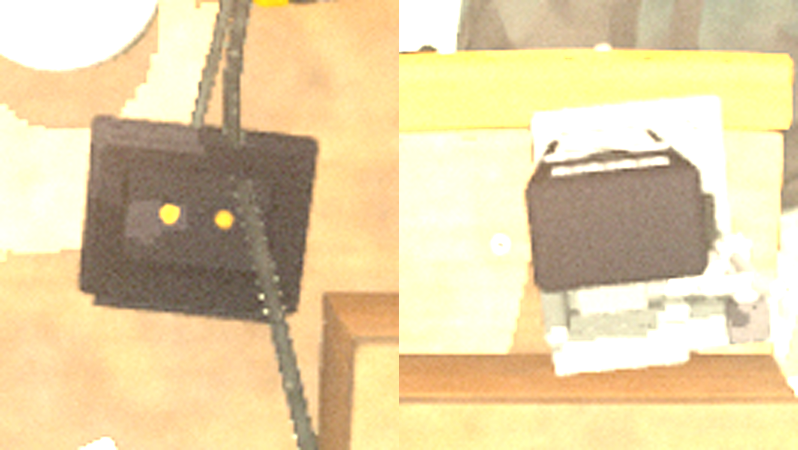

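The cradle rim corners and contacts are clear at left. At right, the lamp's top face has back corners at (538,291) and (709,272), with yaw visible. I'll fit both.

```bash
python3 - <<'E'
from h import *
import pickle
D=pickle.load(open('cams.pkl','rb'))
def fit(P,px,c,z,x0):
    f=lambda q:(proj('wrist',np.c_[np.array(P)@np.array([[np.cos(q[2]),np.sin(q[2])],[-np.sin(q[2]),np.cos(q[2])]])+q[:2],np.full(len(P),z)],c)-px).ravel()
    r=least_squares(f,x0); return r.x.round(3),r.fun.round(1)
o3=np.array([257,70]);o4=np.array([262,80])
px=o3+np.array([(93,117),(318,140),(302,322),(80,290)])/3
W=[onplane('wrist',u,47,D['w3']) for u in px]; print(np.round(W,1).tolist())
for u in [(170,214),(224,219)]: print('contact',onplane('wrist',o3+np.array(u)/3,8,D['w3']).round(1))
pl=o4+(np.array([(538,291),(709,272),(697,168),(528,188)])-[399,0])/3
print('lamp',np.round([onplane('wrist',u,238,D['w4']) for u in pl],1).tolist())
print(fit([(15,-23),(15,23),(-15,23),(-15,-23)],pl,D['w4'],238,[390,308,.1]), fit([(15,-23),(15,23)],pl[:2],D['w4'],238,[390,308,.1]))
pp=o4+(np.array([(533,110),(718,97)])-[399,0])/3
print('plate front',np.round([onplane('wrist',u,6,D['w4']) for u in pp],1).tolist())
# dark mask of cradle and bounding check via minAreaRect
g=cv2.imread('pics/w3.png').max(2); m=np.uint8(g<62)*255
m[:108]=0; n,l,st,ce=cv2.connectedComponentsWithStats(m)
print(st[1:][st[1:,4]>500])
# rectify lamp top plane & cradle rim plane to orthographic pics
def rect(n,cx,cy,z,half,name):
    s=4; N=int(2*half*s); i,j=np.mgrid[0:N,0:N]
    P=np.c_[(cx+half-i.ravel()/s),(cy+half-j.ravel()/s),np.full(N*N,z)]
    uv=proj('wrist',P,D[n]).reshape(N,N,2).astype(np.float32)
    return cv2.convertScaleAbs(cv2.remap(cv2.imread(f'pics/{n}.png'),uv[...,0],uv[...,1],cv2.INTER_LINEAR),alpha=2.4,beta=10)
a=rect('w3',463,78,43,50,'');b=rect('w4',394,308,238,50,'')
for k in range(0,400,40): a[k,::4]=(255,0,0);a[::4,k]=(255,0,0);b[k,::4]=(0,0,255);b[::4,k]=(0,0,255)
cv2.imwrite('pics/v10.png',np.hstack([a,b]))
E
```

```text
[[428.4, 44.6, 47.0], [435.7, 117.2, 47.0], [496.6, 113.4, 47.0], [485.7, 39.2, 47.0]]
contact [465.2  68.2   8. ]
contact [467.1  88.    8. ]
lamp [[405.7, 292.2, 238.0], [400.6, 336.6, 238.0], [373.6, 332.8, 238.0], [378.8, 290.0, 238.0]]
(array([3.89754e+02, 3.12881e+02, 1.16000e-01]), array([-0.5,  2. ,  1.1,  1.7,  1.6, -1.8, -2.2, -1.7])) (array([3.88293e+02, 3.12660e+02, 1.14000e-01]), array([-0.8,  0.1,  0.8, -0.1]))
plate front [[368.3, 279.1, 6.0], [361.2, 371.4, 6.0]]
[[  179   108    29    55   936]
 [  284   108    79    73  3929]
 [  524   108    57    25  1232]
 [  587   204    53    39   613]
 [   60   251   580   149 42653]]
```

View pics/v10.png

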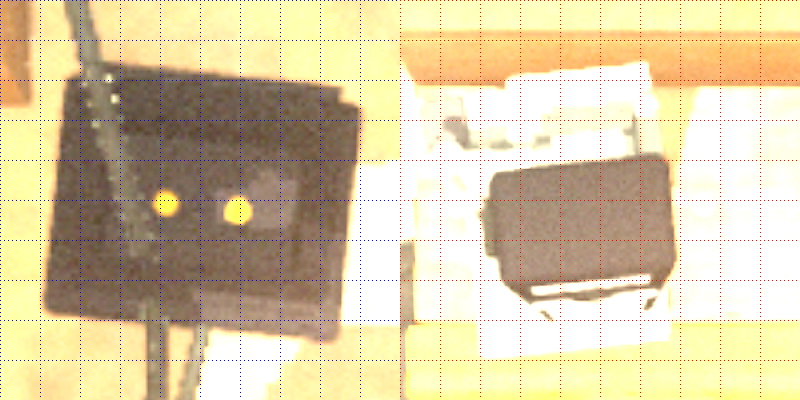

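Cradle: outer rim centred near (461,78), yaw about −0.085. Lamp: near (388.5,312.7), yaw about 0.095. I'll check the pocket numerically with intensity profiles in the cradle frame, since the contacts sit off the rim centre.

```bash
python3 - <<'E'
from h import *
import pickle
D=pickle.load(open('cams.pkl','rb'))
yaw=-.085; c,s=np.cos(yaw),np.sin(yaw)
def prof(n,z,axis,rng,oth):
    im=cv2.imread(f'pics/{n}.png').astype(np.float32).mean(2)
    out=[]
    for a in rng:
        L=np.array([(a,o) if axis==0 else (o,a) for o in oth]); P=np.c_[463+c*L[:,0]-s*L[:,1],78+s*L[:,0]+c*L[:,1],np.full(len(L),z)]
        uv=proj('wrist',P,D[n]).astype(np.float32); out.append(np.median(cv2.remap(im,uv[:,0],uv[:,1],cv2.INTER_LINEAR)))
    return np.round(out).astype(int).tolist()
for n in('w3','w2'):
  for z in (8,47):
    print(n,z,'x -44..44 step2 @y-22..-14',prof(n,z,0,range(-44,45,2),np.arange(-22,-13,1)))
    print(n,z,'y -48..48 step2 @x-9..-3',prof(n,z,1,range(-48,49,2),np.arange(-9,-3,1)))
    print(n,z,'y @x8..12',prof(n,z,1,range(-48,49,2),np.arange(9,13,1)))
E
```

```text
w3 8 x -44..44 step2 @y-22..-14 [145, 148, 147, 148, 147, 146, 120, 56, 59, 60, 54, 58, 42, 45, 42, 43, 45, 42, 44, 43, 43, 47, 55, 56, 54, 53, 53, 53, 50, 48, 40, 41, 39, 34, 33, 33, 34, 37, 36, 38, 36, 43, 72, 96, 97]
w3 8 y -48..48 step2 @x-9..-3 [147, 146, 146, 112, 51, 51, 47, 48, 47, 47, 37, 41, 45, 44, 44, 43, 44, 43, 43, 43, 41, 41, 40, 41, 39, 40, 40, 40, 39, 40, 40, 44, 46, 46, 44, 40, 39, 34, 33, 34, 34, 34, 35, 35, 40, 84, 100, 99, 98]
w3 8 y @x8..12 [151, 152, 149, 94, 44, 42, 39, 37, 36, 35, 36, 48, 53, 55, 54, 53, 51, 52, 41, 39, 40, 38, 37, 37, 37, 39, 40, 40, 39, 35, 37, 37, 36, 38, 42, 47, 52, 48, 28, 34, 33, 35, 34, 35, 38, 87, 97, 99, 102]
w3 47 x -44..44 step2 @y-22..-14 [143, 147, 148, 148, 148, 146, 80, 58, 60, 56, 57, 42, 43, 43, 43, 45, 44, 44, 43, 49, 56, 54, 53, 53, 54, 52, 46, 40, 39, 36, 34, 34, 35, 36, 38, 36, 38, 45, 95, 97, 99, 99, 98, 102, 105]
w3 47 y -48..48 step2 @x-9..-3 [150, 147, 148, 148, 148, 132, 52, 49, 44, 44, 44, 43, 38, 46, 47, 47, 47, 47, 41, 43, 47, 43, 43, 40, 40, 39, 38, 39, 40, 40, 42, 46, 45, 48, 39, 35, 31, 34, 34, 34, 35, 36, 63, 
[... 884 characters left out ...]
 59, 121, 147, 152, 155]
w2 47 x -44..44 step2 @y-22..-14 [83, 45, 41, 43, 39, 39, 35, 34, 35, 38, 39, 38, 33, 39, 38, 38, 38, 38, 40, 39, 39, 42, 50, 49, 49, 41, 37, 39, 39, 39, 41, 46, 42, 40, 45, 47, 48, 66, 104, 117, 105, 109, 107, 105, 104]
w2 47 y -48..48 step2 @x-9..-3 [97, 97, 99, 99, 98, 93, 64, 37, 35, 35, 33, 35, 33, 35, 39, 40, 40, 40, 37, 42, 43, 43, 38, 38, 40, 41, 39, 39, 45, 53, 48, 65, 71, 48, 54, 74, 42, 43, 44, 41, 43, 46, 47, 57, 117, 151, 153, 155, 155]
w2 47 y @x8..12 [103, 103, 102, 101, 101, 93, 49, 38, 34, 35, 32, 37, 34, 36, 40, 40, 39, 40, 35, 41, 38, 40, 39, 38, 39, 39, 42, 42, 40, 40, 40, 40, 40, 46, 83, 58, 58, 80, 56, 44, 45, 50, 47, 69, 127, 151, 150, 144, 85]
```

Profiles put the pocket centre at about (461,77.5); I'll use touch to confirm it at insertion. Next is the grasp, biased slightly to +y so that closing can't press the bar into the prong.

```bash
cat >> h.py <<'E'
def st(tag=''):
    s=bot.get_state(); print(tag,'t%.2f'%s['t'],'tcp',np.round(s['tcp_pos'],1),'F',np.round(s['contact_force'],1),'M',np.round(s['wrist_torque'],2),'open %.3f gf %.1f'%(s['opening'],s['gripper_force'])); return s
E
python3 - <<'E'
from h import *
Y=.095; u=np.array([-np.sin(Y),np.cos(Y),0]); L=np.array([388.8,312.7,0])
p=L+1.5*u
bot.move_ptp(p+[0,0,280],[np.pi,0,Y-np.pi]); st('above')
print(bot.movel(p+[0,0,199],max_speed=60,threshold=6)); st('down')
bot.grip(0.45,20); st('closed?'); bot.grip(0.0,20); st('grip')
E
```

```text
above t5.17 tcp [388.1 313.5 279.5] F [ 0.3 -0.2  1. ] M [ 0.01 -0.02 -0.02] open 1.005 gf 0.0
False
down t6.67 tcp [388.9 314.3 199.4] F [-0.  -0.  -0.5] M [-0.04  0.02 -0.01] open 0.999 gf 0.0
closed? t7.12 tcp [388.7 314.1 199.2] F [-1.  -1.5  3.6] M [-0.19  0.09 -0.02] open 0.538 gf 24.1
grip t7.33 tcp [388.7 314.1 199.2] F [-1.2 -1.2  4.1] M [-0.32  0.22 -0.01] open 0.540 gf 24.2
```

```bash
python3 - <<'E'
from h import *
Y=.095; u=np.array([-np.sin(Y),np.cos(Y),0])
bot.grip(0.0,60); s=st('grip60'); p=np.array(s['tcp_pos'])
bot.movel(p+[0,0,1.5],max_speed=5); s=st('lift1.5'); p=p+[0,0,1.5]
F0=np.array(s['contact_force'])
for k in range(1,26):
    hit=bot.movel(p+u*k,max_speed=12,threshold=7); s=bot.get_state(); f=np.array(s['contact_force'])
    print(k,hit,np.round(f-F0,1),round(float((np.array(s['tcp_pos'])-p)@u),2))
    if -(f-F0)@u>9: break
st('end')
E
```

```text
grip60 t7.55 tcp [388.7 314.1 199.3] F [-1.9 -2.1  5.2] M [-0.4   0.29 -0.01] open 0.533 gf 60.2
lift1.5 t8.07 tcp [388.6 314.1 200.5] F [ 0.2 -0.7 -2.2] M [ 0.02 -0.03  0.03] open 0.529 gf 61.2
1 False [-0.2  1.4 -0. ] 1.05
2 False [-0.5  0.8 -0.6] 2.07
3 False [0.  0.8 0.2] 3.07
4 False [-0.6  0.7  0.4] 4.06
5 False [-0.8 -0.8 -0.3] 4.76
6 False [ 0.3 -3.2  1.7] 5.63
7 False [-0.5 -3.5  1.9] 6.79
8 False [-0.8 -4.1  2.3] 7.9
9 False [-0.8 -4.1  2.6] 8.93
10 False [ 0.  -3.5  3.1] 9.89
11 False [-0.6 -4.8  3.5] 10.73
12 False [-0.7 -4.8  2.2] 11.52
13 False [-0.3 -6.2  1.5] 12.24
14 False [-0.8 -5.8  1.8] 12.92
15 False [ 1.  -6.3  1.2] 13.59
16 False [ 1.1 -6.9  2.2] 14.49
17 False [-0.9 -8.8  3.7] 15.21
18 False [ -0.  -10.1   3.8] 15.48
end t12.57 tcp [387.  329.5 200.5] F [  0.2 -10.8   1.6] M [-2.68 -0.09 -0.37] open 0.532 gf 62.9
```

```bash
python3 - <<'E'
from h import *
Y=.095; u=np.array([-np.sin(Y),np.cos(Y),0]); p=np.array([388.7,314.1,200.8])
for k in np.arange(18.5,24,.5):
    bot.movel(p+u*k,max_speed=10,threshold=5); bot.dwell(.1); s=bot.get_state(); f=np.array(s['contact_force'])
    print(k,np.round(f,1),round(float((np.array(s['tcp_pos'])-p)@u),2))
    if -f@u>13: break
st('end')
E
```

```text
18.5 [ -0.2 -12.6   2.7] 15.56
19.0 [ -1.2 -13.9   3.5] 15.69
end t13.27 tcp [386.9 329.7 200.4] F [ -1.2 -13.9   3.5] M [-3.3  -0.16 -0.44] open 0.532 gf 63.1
```

The end stop is clear: force rises with almost no travel. Now I'll lift while keeping it pressed, and watch Fz.

```bash
python3 - <<'E'
from h import *
Y=.095; u=np.array([-np.sin(Y),np.cos(Y),0]); p=np.array([388.7,314.1,200.8])+19*u
ok=True
for k in [2,4,6,8,10,13,16,20,25,30]:
    hit=bot.movel(p+[0,0,k],max_speed=25,threshold=7); s=bot.get_state(); f=np.array(s['contact_force'])
    print(k,hit,np.round(f,1),np.round(s['tcp_pos'],1))
    if hit or f[2]<-10 or -f@u>17: ok=False; break
st('end')
E
```

```text
2 False [-2.1 -8.1  6.1] [386.4 331.6 203. ]
4 False [-1.6 -4.7  3.6] [386.4 332.8 204.9]
6 False [-2.  -4.1  1.1] [386.5 333.2 206.7]
8 False [-0.1 -2.1 -1.7] [387.  333.5 208.8]
10 False [-0.9 -3.  -2.4] [386.7 333.2 210.7]
13 False [-0.6 -2.2 -1.9] [387.1 333.3 214.3]
16 False [-0.5 -3.4 -1.2] [387.  333.2 217.2]
20 False [-0.7 -2.  -1.4] [387.  333.2 221.1]
25 False [-0.1 -2.1 -0.5] [387.  333.2 226.2]
30 False [ 1.4 -1.3 -0.8] [387.4 333.4 231.3]
end t16.06 tcp [387.4 333.4 231.3] F [ 1.4 -1.3 -0.8] M [-0.37 -0.12 -0.09] open 0.534 gf 62.5
```

Forces are low; I'll confirm numerically that the lamp really rose, using template matching on the scene view.

```bash
python3 - <<'E'
from h import *
a=cv2.imread('pics/scene0.png'); b=imaging.capture('scene'); cv2.imwrite('pics/scene1.png',b)
Pl=np.array([388.5,312.7,50.]); d=np.array([-1.5,19,30])
for name,z in (('low',30),('mid',90)):
    u=proj('scene',Pl+[-15,0,z])[0].round().astype(int); t=a[u[1]-14:u[1]+14,u[0]-12:u[0]+12]
    x0,y0=u-60; r=cv2.matchTemplate(b[max(y0,0):u[1]+60,x0:u[0]+60],t,cv2.TM_CCOEFF_NORMED); _,v,_,m=cv2.minMaxLoc(r)
    print(name,u,'found',m[0]+x0+12,m[1]+max(y0,0)+14,v,'expect lifted',proj('scene',Pl+[-15,0,z]+d)[0].round(1),'not lifted',proj('scene',Pl+[-15,0,z]+d*[1,1,0])[0].round(1))
E
```

```text
low [236 207] found 230 194 0.8433064222335815 expect lifted [230.2 194.9] not lifted [231.2 205.4]
mid [234 186] found 228 180 0.8993921279907227 expect lifted [228.2 173.5] not lifted [229.2 184.3]
```

The lower-edge match lands on the lifted prediction, so the lamp is coming up. Continuing.

```bash
python3 - <<'E'
from h import *
Y=.095; u=np.array([-np.sin(Y),np.cos(Y),0]); x=np.array([np.cos(Y),np.sin(Y),0]); p=np.array([388.7,314.1,200.8])+19*u
for k in [36,42,48,54,60,66]:
    hit=bot.movel(p+[0,0,k],max_speed=35,threshold=7); s=bot.get_state(); print(k,hit,np.round(s['contact_force'],1),np.round(s['tcp_pos'],1))
    if hit: break
else:
    print(bot.movel(p+[0,0,66]-65*x,max_speed=80,threshold=7)); st('front')
E
```

```text
36 False [-1.4 -0.2  2. ] [387.4 333.8 237.7]
42 False [-0.2  0.4 -1.9] [387.  333.2 243. ]
48 False [-0.2  0.2  0.7] [387.2 333.5 249.4]
54 False [-1.  -0.4 -2.9] [387.  333.1 254.9]
60 False [ 0.4 -0.3 -2.2] [387.1 333.1 261.1]
66 False [-0.  -0.2 -2.6] [387.1 333.1 267.1]
False
front t19.02 tcp [322.6 327.  266.9] F [ 0.  -0.7 -2.4] M [-0.01 -0.03  0.03] open 0.537 gf 62.2
```

Lamp is clear of the hook. Now over to the cradle, then lower gently.

```bash
python3 - <<'E'
from h import *
C=np.array([461.2,77.5]); o=[np.pi,0,-.085-np.pi]
bot.movel((322,200,267),max_speed=200); bot.movel((*C,267),rot=o,max_speed=180); bot.movel((*C,206),max_speed=100); bot.dwell(.3); s=st('over')
print(s['orientation'])
hit=bot.movel((*C,160),max_speed=20,threshold=4); st('low %s'%hit)
E
```

```text
over t22.04 tcp [461.5  77.5 206.5] F [ 0.4  0.7 -3. ] M [0.   0.   0.01] open 0.532 gf 62.0
[3.14151266e+00 9.20938738e-04 3.05658103e+00]
low True t23.18 tcp [461.4  77.5 187.2] F [-0.2 -0.2  4.2] M [ 0.05  0.15 -0.01] open 0.530 gf 63.0
```

Touched at underside about 38 mm, and the moment places the contact on the front (−x) wall. So the pocket centre lies further +x, which agrees with the contacts at x≈466. Shift and retry.

```bash
python3 - <<'E'
from h import *
bot.movel((461.4,77.5,192),max_speed=40); bot.movel((466,77.7,192),max_speed=30); st('shift')
hit=bot.movel((466,77.7,160),max_speed=18,threshold=4); st('low %s'%hit)
E
```

```text
shift t23.77 tcp [466.1  77.7 191.8] F [ 0.3  0.9 -3.1] M [-0.01  0.01 -0.01] open 0.532 gf 62.3
low False t25.70 tcp [466.1  77.7 160.1] F [ 0.8 -0.6 -2.6] M [ 0.03 -0.03  0.03] open 0.536 gf 62.3
```

It slid in freely. Lower to floor contact, then release.

```bash
python3 - <<'E'
from h import *
hit=bot.movel((466,77.7,150),max_speed=8,threshold=4); s=st('floor %s'%hit)
E
```

```text
floor True t26.26 tcp [466.1  77.7 157.5] F [-0.6 -0.3  5.3] M [0.02 0.05 0.02] open 0.535 gf 62.9
```

```bash
python3 - <<'E'
from h import *
bot.grip(1.0,20); s=st('open'); bot.movel((466,77.7,330),max_speed=120,threshold=8); st('up')
bot.movel((400,77.7,330),max_speed=120)
a=cv2.imread('pics/scene0.png'); b=imaging.capture('scene'); t0=cv2.imread('pics/top0.png'); t=imaging.capture('top')
cv2.imwrite('pics/scene2.png',b); cv2.imwrite('pics/top2.png',t)
# lamp outline in scene near predicted
P=np.array([[sx*15,sy*23,z] for z in (8,196) for sx in(-1,1) for sy in(-1,1)],float); c,s_=np.cos(-.085),np.sin(-.085)
W=np.c_[466+c*P[:,0]-s_*P[:,1],77.7+s_*P[:,0]+c*P[:,1],P[:,2]]
for n,x,y in(('scene',a,b),('top',t0,t)):
    m=np.uint8(cv2.absdiff(x,y).max(2)>35)*255; h=cv2.convexHull(proj(n,W).astype(np.float32)).astype(int)
    k=np.zeros_like(m); cv2.fillPoly(k,[h],255)
    print(n,'hull bbox',cv2.boundingRect(h),'diff inside frac',(m[k>0]>0).mean().round(2))
    r=cv2.boundingRect(h); sub=m[r[1]-12:r[1]+r[3]+6,r[0]-10:r[0]+r[2]+10]; ks=k[r[1]-12:r[1]+r[3]+6,r[0]-10:r[0]+r[2]+10]
    for i in range(0,sub.shape[0],3): print(''.join('#' if a_ and b_ else '+' if a_ else '.' if b_ else ' ' for a_,b_ in zip(sub[i],ks[i])))
# bystanders: tape measure, tin, masking tape shift (top view)
for nm,(u,v),w in(('measure',(287,235),14),('tin',(323,230),14),('tape',(423,192),18)):
    T=t0[v-w:v+w,u-w:u+w]; r=cv2.matchTemplate(t[v-w-8:v+w+8,u-w-8:u+w+8],T,cv2.TM_CCOEFF_NORMED); _,q,_,l=cv2.minMaxLoc(r); print(nm,np.array(l)-8,round(q,2))
st()
E
```

```text
open t26.74 tcp [464.9  77.7 156.4] F [0.5 0.4 0.1] M [-0.01 -0.05  0.05] open 0.998 gf 0.0
up t28.33 tcp [465.6  77.7 329.3] F [0.5 0.8 0. ] M [ 0.01  0.01 -0.  ] open 0.998 gf 0.0
scene hull bbox (311, 173, 24, 81) diff inside frac 0.63
                                            
                                            
                                            
                                            
                   ...                      
          .......###########..              
          .....###############....          
          ...#####################          
          ....####.###############          
          ....####################          
          ....####################          
           ...####################+         
           ...####################+++++     
           .....#.################+++++     
           ....########.########## +++      
           ....##################.+         
           ....#################..          
           ....#########.#####..##          
           ....#########.###..####          
      
[... 823 characters left out ...]
                 +++++++   ++  
+++++++++ +##....         ++++++++++++ ++++
+++++++ ++ ##..#######..###..####++++++++  
+++++++++++.#####################++ ++ +   
++++++++++##.####################++++   ++ 
++++++++++#######################+++++++++ 
++++++++++#######################+++++++   
+++++++++++######################++++++++  
++++++++++++#####################++++++++ +
++++++++++++####################+++++++++++
+++++++++++++###################+++++++++++
++++++++++++++++++++++++++++++++++++++++ ++
+++++++++++++++++++++++++++++++++++++++++++
measure [8 8] 0.09
tin [2 0] -0.14
tape [0 0] 1.0
 t29.13 tcp [400.8  77.6 330. ] F [ 0.9 -0.2  0.2] M [-0.02 -0.04  0.  ] open 1.001 gf 0.0
```

```bash
python3 - <<'E'
from h import *
bot.move_ptp((280,250,350),[np.pi,0,np.pi]); bot.dwell(.2)
for n,L in(('top',(('measure',(287,235),14),('tin',(323,230),14),('tape',(423,192),18))),('scene',(('measure',(283,248),12),('tin',(312,262),12)))):
    a=cv2.imread(f'pics/{n}0.png'); t=imaging.capture(n)
    for nm,(u,v),w in L:
        T=a[v-w:v+w,u-w:u+w]; r=cv2.matchTemplate(t[v-w-8:v+w+8,u-w-8:u+w+8],T,cv2.TM_CCOEFF_NORMED); _,q,_,l=cv2.minMaxLoc(r); print(n,nm,np.array(l)-8,round(q,2))
st()
E
```

```text
top measure [0 0] 0.86
top tin [-4 -6] 0.4
top tape [0 0] 1.0
scene measure [0 0] 0.89
scene tin [1 1] 0.85
 t30.28 tcp [280.6 249.4 349.8] F [ 0.3 -0.1 -0.6] M [ 0.04 -0.01  0.05] open 1.000 gf 0.0
```

The tape measure and masking tape match their starting positions. The tin matches poorly in the top view, probably because of the lamp's new shadow. It matches to about a pixel in the scene view, and nothing passed within 70 mm above it.

```bash
python3 -c "
from bench import bot; print(bot.sign_off())"
```

```text
the job is handed in; nothing more can be done
None
```

The lamp is off the hook and standing upright on the cradle floor, and I've handed the job in at about 30 s; keeper push peaked near 14 N, with one light touch (about 7 N) on the cradle's front wall before I re-centred, and the tape and tape measure are unmoved (the tin was checked only in the scene view, to about a pixel).

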